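# Hold the bag clip open astride the recipe card

### The arm

A 6-joint arm with a two-finger parallel gripper is mounted at the origin on a cart in front of the work surface, level with it; the furniture and walls round the work are solid. World frame = base frame: x ahead of the robot, y to its left, z up, the work surface at z = 0. Lengths are in mm, angles in rad, forces in N, time in s.
With the tool pointing down it reaches from about 275 to 825 mm from the base axis. Payload 4.9 kg.
Tool frame: the origin (TCP) lies at the very end of the fingers, on their centre line; the grasp point (between the pads) lies 19 mm behind it; z points along the fingers, y is the direction in which the jaws open and shut (so a half turn about z gives the same grasp; the last joint's range is limited). The gripper opens to 85 mm and grips with 20 to 120 N. Pads are 22 mm wide; open, the fingers measure 114 mm over their backs; the gripper's body (76 mm by 85 mm) begins 54 mm behind the grasp point. The pads swing forward as they close: fully open they stand 13 mm farther back than shut.
Start: joints at [1.12, 0.326, -0.193, 1.052, 0, 1.437], TCP at [171.335, 522.65, 231.281] pointing down, gripper open.
Joint ranges: [-2.65, 2.65], [-0.97, 1.79], [-1.3, 1.35], [-1.93, 2.1], [-1.47, 1.37], [-3.14, 3.14]. Speed limits (rad/s): [2.57, 2.57, 3.14, 3.14, 3.14, 3.14].

### API

Orientations are given as [roll, pitch, yaw] about the fixed x, y, z axes, in that order (R = Rz(yaw) Ry(pitch) Rx(roll)).
In Python, from bench import bot, solve_ik, imaging gives the robot as it stands. Calls block until the motion is done:
- bot.move_ptp(position, orientation): joint-space move of the TCP to a pose.
- bot.movel(position, rot=None, max_speed=150, threshold=None): straight line of the TCP; rot=None keeps the orientation; max_speed is the mean speed in mm/s. With threshold (N) it stops when the force on the tool has changed by that much, and returns True; else False.
- bot.move_j(angles): joint-space move.
- bot.grip(opening, effort=None): opening from 0.0 (shut) to 1.0 (fully open); effort is the grip in N (None keeps the last); returns when the fingers have stopped.
- bot.dwell(seconds).
- solve_ik(position, orientation): joint angles nearest the present ones, or None.
- bot.get_state(): the state.
- imaging.capture(name): name is "scene" or "top"; returns the picture (480x640x3 uint8, blue, green, red); there is no depth.
- imaging.camera_model(name): a dict with "K" (3x3 intrinsics, pixels), "position" and "rotation" of the camera in the world. Camera axes: x right, y up, looking along -z (the intrinsics and any distortion apply to the point x, -y, -z); pixel columns grow to the right and rows downward; lengths in mm; the calibration is good to about 2 mm. A picture is of the moment at which its call begins. camera_model takes no time and is no camera call.
A pose or a line that the arm cannot do raises bot.IKError and nothing moves.
- bot.sign_off(): hands the job in, once; it reports no verdict.
The state is a dict: "t": time; "qpos": joint angles; "joint_velocities": joint speeds; "effort": joint torques, N m; "tcp_pos": TCP position; "orientation": TCP orientation; "contact_force": force on the tool from outside, world axes, zero at the start; "wrist_torque": the same for the moment, N m; "opening": opening from 0.0 (shut) to 1.0 (fully open).
Only numpy, scipy, OpenCV 4.12 (cv2) and the standard library are available. Lean on these libraries where they do the work, as an engineer would, in place of code of your own. Each camera call takes 0.05 s, during which the arm holds its last target.

### The job

I want to tuck a note behind the recipe card: first lift the pepper mill away from the clip rail and stand it upright on bare worktop about 15 cm or more (centre to centre) from both the rail and the card stand. Then squeeze the red bag clip's handles fully together, lift it off the rail, and bring it down over the top edge of the recipe card near its middle, with one open jaw either side of the card and neither jaw nor the clip touching it, square to the card and about 2 cm deep. Finish still holding it there, squeezed wide open - do not let go - and leave the salt shaker, brown cup, spice jar and tumbler alone.

Things in the scene. Friction and masses are not known exactly. Their poses are not given: they have to be found in the camera images.
- clip: Red bag clip, white jaw lips, 90 g: 90 mm tall, 47 mm wide over the splayed handle tips, 30 mm thick along x (lips 34). Origin: centre of its steel pivot coil (7 mm radius). z points from jaws to handles (up as parked), x along the pivot and rail plate, y across the jaws. It is parked upright, jaws pinching the rail plate, coil resting on the plate's top: squeezed, it must rise 45 mm to come clear
- clip_grip (a point): where to squeeze the handles (along the clip's y): midway between them, 30 mm above the pivot. The handles are flat plates in a V from the pivot to 42 mm above it (46 when squeezed). Fully squeezed they are parallel, 25 mm over their outer faces, against a stop; that takes about 9 N here (spring 0.6 N m/rad a lever), so a firmer grip goes to the stop
- clip_left (a joint): how far each of the clip's two levers is turned open, rad (both turn alike): -0.07 jaws shut on each other, 0 as parked on the 6 mm plate, 0.25 fully squeezed, with the jaw lips about 26 mm apart
- jaw_left (a point): lower inner edge of the jaw lip on the clip's +y side, 46 mm below the pivot (44 when open); it goes toward the clip's +y as the handles are squeezed
- jaw_right (a point): the same on the clip's -y side
- clip_rail: fixed oak parking rail: foot 130 x 50 x 12 mm (x, y, z) with an upright plate 120 mm long (along its x), 6 mm thick, top edge 60 mm above the worktop. Origin at the centre of the underside
- card_stand: fixed oak block 140 x 60 x 22 mm (x, y, z) holding a stiff cream recipe card upright: 110 mm wide along x, 4 mm thick along y. Origin at the centre of the underside
- card_edge (a point): middle of the card's top edge, 120 mm above the worktop; x along the edge, y through the card's thickness, z up
- pepper_mill: loose dark wooden pepper mill, 170 mm tall, 58 mm diameter, 0.18 kg, with a round head 49 mm in diameter from 123 to 159 mm above its foot. Origin: centre of its foot. It stands close beside the clip on the rail's +y side and blocks the room for a finger there; its head can be gripped from above, closing along the rail's x
- salt_shaker: bystander: salt shaker, 44 mm diameter, 90 mm tall; origin at the centre of the foot
- espresso_cup: bystander: brown cup, 67 x 94 x 58 mm with its ear; origin at the foot
- spice_jar: bystander: red-capped spice jar, 45 mm diameter, 106 mm tall; origin at the centre of the foot
- tumbler: bystander: clear glass tumbler, 76 mm diameter, 86 mm tall; origin at the centre of the foot
Not all that is in view belongs to the job. Of the things that look like the pepper_mill, the middle-sized one is meant.

How it is judged (in metres and radians):
On the way, in this order (a step that is already met when the one before it is completed fails the run):
1. the pepper mill stands upright on the worktop, let go, clear of the rail and the card stand, with the clip still parked (angle between pepper_mill's own z axis and vertical below 0.1 rad and height (world z) of pepper_mill between -0.008 and 0.008 m and horizontal distance between pepper_mill and clip_rail above 0.14 m and horizontal distance between pepper_mill and card_stand above 0.12 m and linear speed of pepper_mill below 0.03 m/s and contact force between each of the arm, the fingers and pepper_mill below 0.1 N and distance of clip from where it was at the start of the episode below 0.03 m), for 0.2 s.
2. the clip is squeezed open and lifted clear off the rail (value of joint clip_left above 0.17 rad and z of clip in the frame of clip_rail above 0.105 m and contact force between the fingers and clip above 3 N), for 0.1 s.
3. the clip is held gaping around the card's top edge (value of joint clip_left above 0.17 rad and ((y of jaw_left in the frame of card_edge above 0.005 m and y of jaw_right in the frame of card_edge below -0.005 m) or (y of jaw_right in the frame of card_edge above 0.005 m and y of jaw_left in the frame of card_edge below -0.005 m)) and z of jaw_left in the frame of card_edge between -0.035 and -0.006 m and z of jaw_right in the frame of card_edge between -0.035 and -0.006 m and x of clip in the frame of card_edge between -0.04 and 0.04 m and angle between the x axis of clip and the x axis of card_stand, either way round below 0.26 rad and angle between clip's own z axis and vertical below 0.26 rad and contact force between clip and card_stand below 0.5 N and contact force between the fingers and clip above 3 N and linear speed of clip below 0.03 m/s), for 0.3 s.
At the end, for the whole second after the job is handed in: Clip held (over 3 N), open over 0.17 rad, still, upright and square within 0.26 rad; jaws either side of the card, 5 mm off its mid-plane, 6-35 mm deep, within 40 mm of mid-edge, touching nothing. Mill upright, released, over 140 mm from rail, 120 mm from stand centres. Bystanders within 30 mm (all of step 3 and angle between pepper_mill's own z axis and vertical below 0.1 rad and height (world z) of pepper_mill between -0.008 and 0.008 m and horizontal distance between pepper_mill and clip_rail above 0.14 m and horizontal distance between pepper_mill and card_stand above 0.12 m and linear speed of pepper_mill below 0.03 m/s and contact force between each of the arm, the fingers and pepper_mill below 0.1 N and contact force between clip and clip_rail below 0.1 N and distance of each of salt_shaker, espresso_cup, spice_jar, tumbler from where it was at the start of the episode below 0.03 m); the arm keeps its last pose, push and grip.
It fails at once if the salt shaker, brown cup, spice jar or tumbler is moved by more than 30 mm (distance of any of salt_shaker, espresso_cup, spice_jar, tumbler from where it was at the start of the episode above 0.03 m).
It fails at once if the pepper mill is tipped over (angle between pepper_mill's own z axis and vertical above 0.6 rad).
It fails at once if the clip is pushed hard against the card or its stand (contact force between clip and card_stand above 12 N).
It also fails if it takes over 54 s, if anything falls off the work surface, if the arm or the gripper's body presses on something with over 40 N, if the wrist force passes 120 N, or if a joint passes its speed limit or range.

## Working session

There is one attempt and no reset: what is moved stays moved. The work goes in short steps, each a Python script; the robot and the scene stay as the last script left them, time stands still between calls to the robot, and variables do not carry over. Pictures are saved under pics/ and viewed, and the job is handed in when it is done.

```bash
mkdir -p pics; ls
python3 - <<'E'
from bench import bot, imaging
import cv2
for n in("scene","top"):
    cv2.imwrite(f"pics/{n}0.png",imaging.capture(n)); m=imaging.camera_model(n); print(n,m)
print(bot.get_state())
E
```

```text
pics
scene {'K': array([[518.47447903,   0.        , 322.97237688],
       [  0.        , 518.47447903, 245.64344834],
       [  0.        ,   0.        ,   1.        ]]), 'position': array([-527.18313786, -533.88071274,  590.83827288]), 'rotation': array([ 1.18882286,  0.00547903, -1.11337761])}
top {'K': array([[441.8571884 ,   0.        , 320.47389531],
       [  0.        , 441.8571884 , 239.05596984],
       [  0.        ,   0.        ,   1.        ]]), 'position': array([ 285.90847861,   10.52895206, 1325.09585317]), 'rotation': array([ 0.19872985, -0.00802802, -1.57721602])}
{'t': 0.1, 'qpos': array([ 1.11978538e+00,  3.26862527e-01, -1.93493719e-01,  1.05198610e+00,
       -1.13423334e-05,  1.43659780e+00]), 'joint_velocities': array([-0.00145144, -0.00347145,  0.00405041,  0.00180983,  0.00121539,
        0.0008841 ]), 'effort': array([ 2.34703963e-03, -4.44237328e+01,  2.63038337e+01,  7.86422810e-03,
       -1.25201080e-05,  1.69531535e-06]), 'tcp_pos': array([171.10931709, 522.15842027, 230.58033671]), 'orientation': array([-3.14005901e+00, -1.95611440e-04,  2.82478009e+00]), 'contact_force': array([ 0.00872789,  0.7412725 , -0.83370151]), 'wrist_torque': array([-0.00166355,  0.01449734, -0.02679367]), 'opening': 1.001146186526337}
```

View pics/scene0.png

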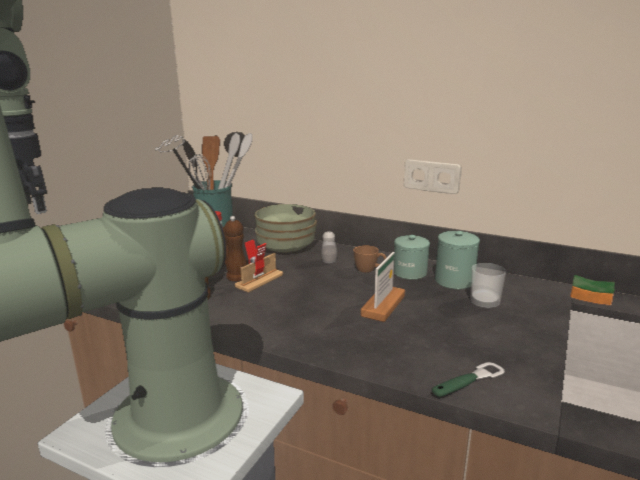

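View pics/top0.png

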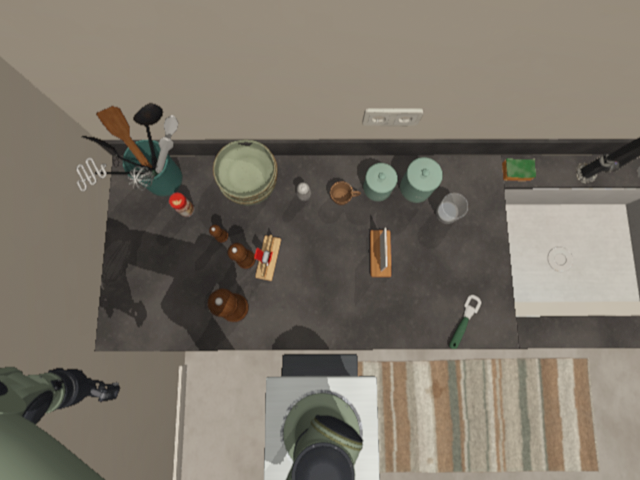

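Run:
```python
import cv2
a=cv2.imread("pics/top0.png"); b=cv2.imread("pics/scene0.png")
cv2.imwrite("pics/c1.png",cv2.resize(a[195:335,180:320],None,fx=4.2,fy=4.2,interpolation=cv2.INTER_CUBIC))
cv2.imwrite("pics/c2.png",cv2.resize(b[190:300,180:330],None,fx=5,fy=5,interpolation=cv2.INTER_CUBIC))
cv2.imwrite("pics/c3.png",cv2.resize(a[210:290,340:420],None,fx=6,fy=6,interpolation=cv2.INTER_CUBIC))
```

```text
(no output)
```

View pics/c1.png

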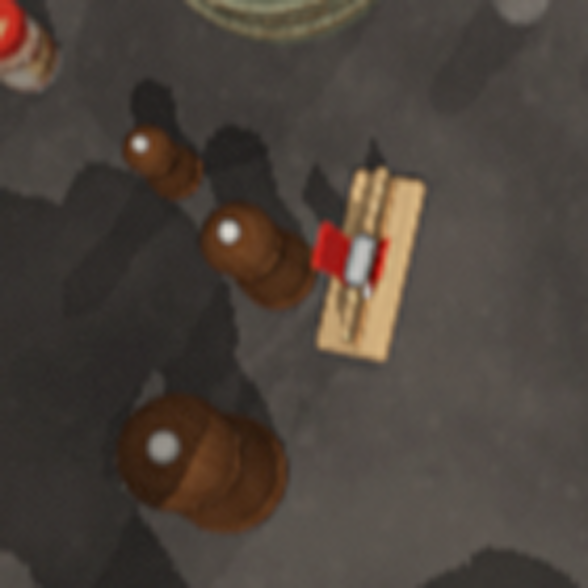

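View pics/c2.png

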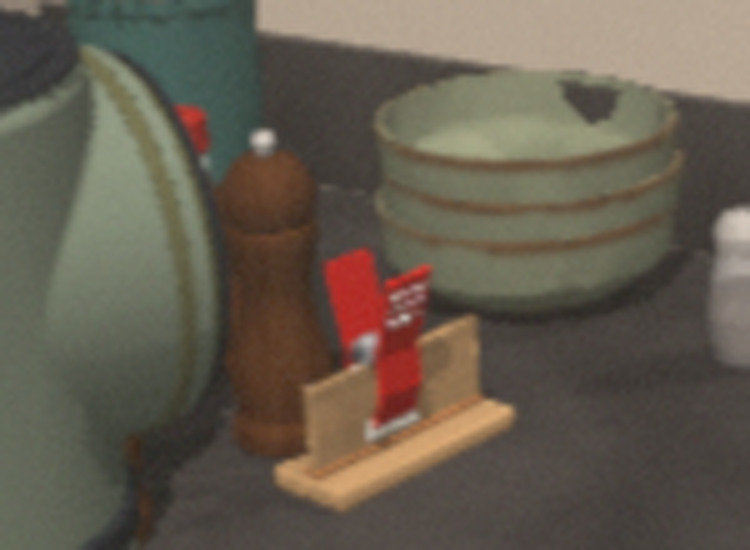

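View pics/c3.png

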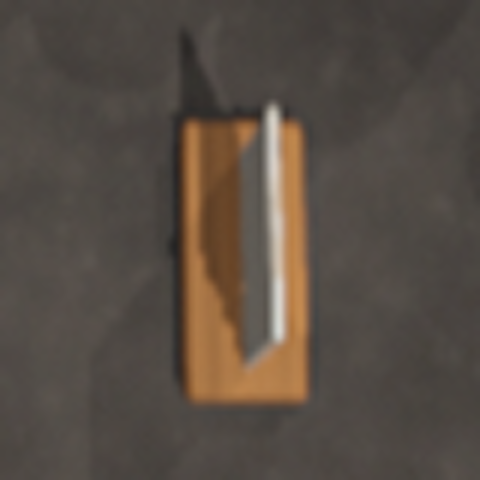

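Top view: three mill-like objects have knobs at about (213,230) small, (234,250) middle-sized and beside the clip, and (219,301) large. The close crops confirm the middle one is the target. The red clip is at (266,256), with the red spice-jar cap at (180,200) as a lookalike. The card's top edge runs from (385,227) to (386,267).

```bash
cat > h.py <<'E'
import numpy as np
from scipy.spatial.transform import Rotation as Ro
from bench import imaging
M={n:imaging.camera_model(n) for n in("scene","top")}
def ray(n,u,v):
    m=M[n];k=m["K"]; d=np.array([(u-k[0,2])/k[0,0],-(v-k[1,2])/k[1,1],-1.])
    return np.array(m["position"]),Ro.from_euler("xyz",m["rotation"]).as_matrix()@d
def pl(n,u,v,z):
    p,d=ray(n,u,v); return p+d*(z-p[2])/d[2]
def tri(a,b):
    p,d=ray("scene",*a);q,e=ray("top",*b)
    s=np.linalg.lstsq(np.c_[d,-e],q-p,rcond=None)[0]
    return (p+s[0]*d+q+s[1]*e)/2, np.linalg.norm(p+s[0]*d-q-s[1]*e)
def proj(n,P):
    m=M[n];k=m["K"];c=Ro.from_euler("xyz",m["rotation"]).as_matrix().T@(np.array(P)-m["position"])
    return np.array([k[0,0]*c[0]/-c[2]+k[0,2], k[1,1]*-c[1]/-c[2]+k[1,2]])
E
python3 - <<'E'
from h import *
np.set_printoptions(precision=1,suppress=True)
c1=lambda x,y:(x/4.2+180-.4,y/4.2+195-.4)
c2=lambda x,y:(x/5+180-.4,y/5+190-.4)
c3=lambda x,y:(x/6+340-.4,y/6+210-.4)
print("mill tri",tri(c2(264,138),c1(228,231)), pl("top",*c1(228,231),165))
for n,k in(("small",(140,145)),("large",(163,447))):print(n,pl("top",*c1(*k),165), pl("top",*c1(*k),0))
print("rail",[pl("top",*c1(*p),12)[:2] for p in((355,170),(425,183),(385,360),(318,345))])
print("plate",[pl("top",*c1(*p),60)[:2] for p in((381,168),(348,342))])
print("coil",pl("top",*c1(359,260),70))
print("clip tips", tri(c2(350,255),c1(320,250)),[pl("top",*c1(*p),105)[:2] for p in((323,224),(314,266),(384,240),(379,281))])
print("stand",[pl("top",*c3(*p),22)[:2] for p in((185,120),(303,120),(310,405),(182,403))])
print("card",[pl("top",*c3(*p),120)[:2] for p in((272,104),(279,342))])
E
```

```text
mill tri (array([492.3, 228.9, 167.4]), np.float64(2.4909489517552816)) [492.  230.3 165. ]
small [548.1 288.3 165. ] [585.4 327.8   0. ]
large [356.4 266.1 165. ] [366.4 302.5   0. ]
rail [array([563.4, 169.2]), array([553.6, 118.5]), array([425.9, 145.4]), array([436.8, 193. ])]
plate [array([554.6, 145.3]), array([433.2, 165.9])]
coil [488.3 158.3  70. ]
clip tips (array([488.8, 178.1, 113.2]), np.float64(2.3827932891954173)) [array([507. , 178.6]), array([478.7, 183.9]), array([496. , 137.7]), array([468.4, 140.6])]
stand [array([ 576.7, -152.9]), array([ 576.4, -212.5]), array([ 432.4, -210.5]), array([ 433.7, -147.3])]
card [array([ 562.3, -181.5]), array([ 450.4, -180.7])]
```

Run:
```python
from h import *
from bench import solve_ik
np.set_printoptions(precision=2,suppress=True)
c1=lambda x,y:(x/4.2+180-.4,y/4.2+195-.4)
print("foot small",pl("top",*c1(182,182),0)," large",pl("top",*c1(240,490),0),"mid",pl("top",*c1(284,282),0))
print("salt",pl("top",303,192,45),"jar cap",pl("top",180,204,106),"cup",pl("top",342,192,40))
a=-0.18
for dy in (0,np.pi):
  for P,y in(((492,229.5,118),np.pi/2+a+dy),((450,350,118),np.pi/2+a+dy),((488,157.5,78),a+dy),((506,-181,155),-0.015+dy)):
    print(P,y,solve_ik(list(P),[np.pi,0,(y+np.pi)%(2*np.pi)-np.pi]))
```

```text
foot small [557.63 296.17   0.  ]  large [336.06 247.2    0.  ] mid [483.79 220.14   0.  ]
salt [688.81  50.42  45.  ] jar cap [635.29 399.24 106.  ] cup [689.92 -67.68  40.  ]
(492, 229.5, 118) 1.3907963267948966 [ 0.3   0.42 -0.37  0.78  0.    2.05]
(450, 350, 118) 1.3907963267948966 [ 0.53  0.46 -0.3   0.81  0.    2.28]
(488, 157.5, 78) -0.18 [ 0.17  0.42 -0.49  0.66  0.   -2.79]
(506, -181, 155) -0.015 [-0.48  0.37 -0.34  0.86  0.    2.68]
(492, 229.5, 118) 4.53238898038469 [ 0.3   0.42 -0.37  0.78  0.   -1.09]
(450, 350, 118) 4.53238898038469 [ 0.53  0.46 -0.3   0.81  0.   -0.86]
(488, 157.5, 78) 2.961592653589793 [ 0.17  0.42 -0.49  0.66  0.    0.35]
(506, -181, 155) 3.126592653589793 [-0.48  0.37 -0.34  0.86  0.   -0.47]
```

Run:
```python
from h import *
from bench import bot
import cv2
o=[np.pi,0,np.pi/2-.18]
bot.move_ptp([492,229.5,270],o)
bot.movel([492,229.5,195],max_speed=150)
cv2.imwrite("pics/m1.png",imaging.capture("top"))
cv2.imwrite("pics/m1s.png",imaging.capture("scene"))
s=bot.get_state();print(s["t"],s["tcp_pos"],s["orientation"],s["contact_force"])
a=cv2.imread("pics/m1.png"); b=cv2.imread("pics/m1s.png")
cv2.imwrite("pics/m1c.png",np.hstack([cv2.resize(a[195:335,180:320],(400,400)),cv2.resize(b[120:300,150:330],(400,400))]))
```

```text
2.45 [492.78226799 230.03068677 196.25741974] [ 3.13963766e+00 -1.05127079e-03  1.39131806e+00] [ 0.12820331 -0.30316766  0.0226793 ]
```

View pics/m1c.png

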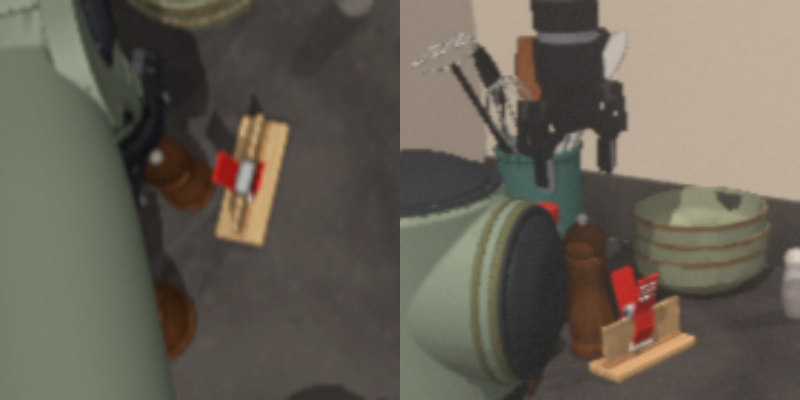

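The gripper is straddling the middle mill: in the right crop its fingers are at about (545,185) and (605,165), with the knob at (583,215) below. Descending and gripping.

Run:
```python
from h import *
from bench import bot
import cv2
r=bot.movel([492,229.5,117],max_speed=100,threshold=8); print("hit",r)
s=bot.get_state();print(s["t"],s["tcp_pos"],s["contact_force"])
if not r:
    bot.grip(0.0,30)
    s=bot.get_state();print(s["t"],s["opening"],s["contact_force"],s["wrist_torque"])
    bot.movel([492,229.5,137],max_speed=60)
    s=bot.get_state();print(s["t"],s["opening"],s["contact_force"],s["wrist_torque"])
    a=imaging.capture("top"); b=imaging.capture("scene")
    cv2.imwrite("pics/m2c.png",np.hstack([cv2.resize(a[195:335,180:320],(400,400)),cv2.resize(b[120:300,150:330],(400,400))]))
```

```text
hit False
3.3833 [492.51596036 229.67102024 117.57895107] [-0.36040657  0.74987918  0.04750741]
3.825 0.5551695539731613 [ 0.2522768  -0.59163725  5.38829604] [0.02531602 0.19454257 0.02320276]
4.3083 0.5575923692140489 [-0.31340063  0.09693926 -1.96519059] [ 0.01517009  0.03691356 -0.03530424]
```

View pics/m2c.png

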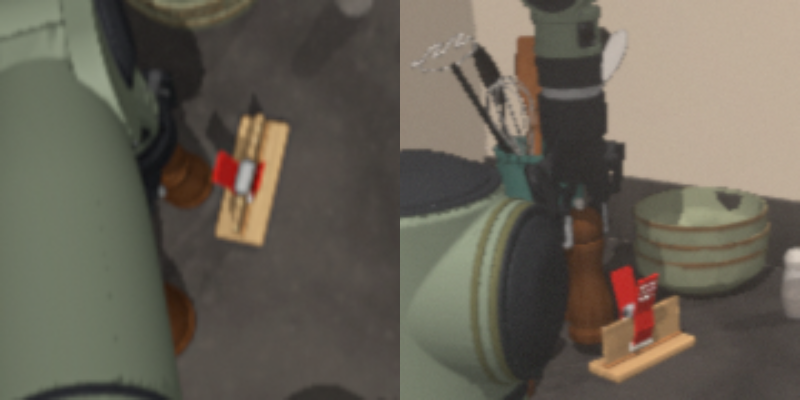

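The mill is held: opening is 0.557 (about 47 mm), about 1.9 N of weight is on the tool, and the foot has lifted. Carrying it to (450,350).

Run:
```python
from h import *
from bench import bot
import cv2
bot.movel([492,229.5,210],max_speed=150)
bot.movel([450,350,210],max_speed=130)
bot.movel([450,350,128],max_speed=120)
s=bot.get_state();print(s["t"],s["tcp_pos"],s["contact_force"])
r=bot.movel([450,350,116.5],max_speed=20,threshold=3)
s=bot.get_state();print(r,s["t"],s["tcp_pos"],s["contact_force"])
bot.dwell(0.2)
bot.grip(1.0,30)
bot.movel([450,350,280],max_speed=150)
s=bot.get_state();print(s["t"],s["contact_force"])
bot.move_ptp([488,157.5,200],[np.pi,0,2.96])
s=bot.get_state();print(s["t"],s["tcp_pos"])
a=imaging.capture("top"); b=imaging.capture("scene")
cv2.imwrite("pics/m3.png",a);cv2.imwrite("pics/m3s.png",b)
```

```text
7.0083 [450.59378888 350.1536696  128.65919315] [ 0.3720709   0.24673757 -2.15235934]
True 7.525 [450.11045134 350.10665525 117.81873598] [0.28300851 0.0087342  4.02254103]
9.425 [-0.37899372 -0.08819708  0.07477407]
11.1167 [488.02418234 157.70808229 199.95986797]
```

View pics/m3.png

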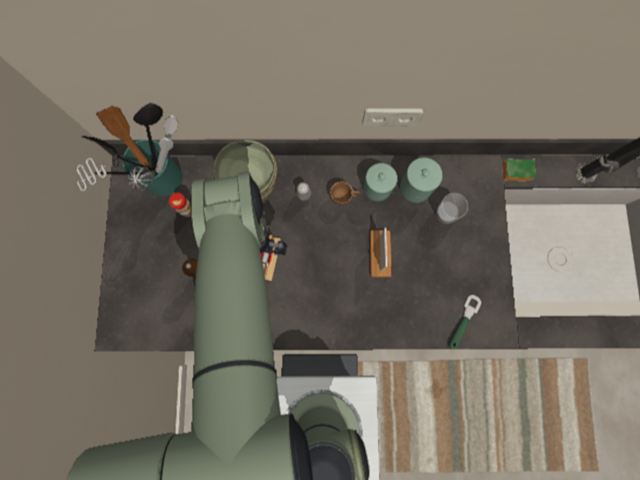

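View pics/m3s.png

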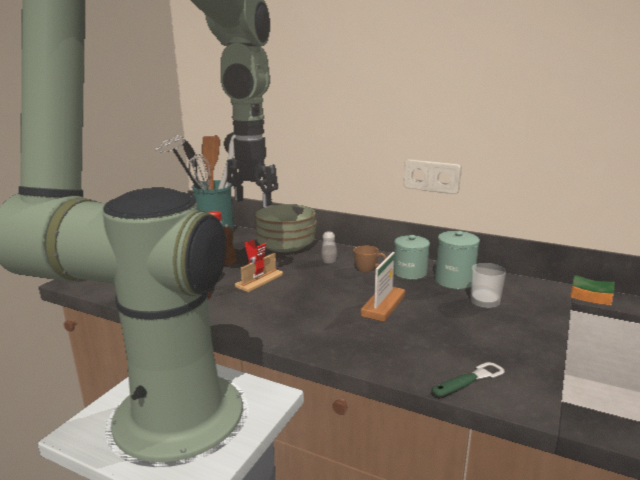

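The mill's knob shows at (191,267) in the top view, upright beside the arm; the clip is still on the rail at (258,258) in the scene view. Checking the predicted pixels, then descending over the handles.

Run:
```python
from h import *
from bench import bot
import cv2
print(proj("top",(450,350,165)),proj("scene",(557,296,120)))
r=bot.movel([488,157.5,78],max_speed=110,threshold=6)
s=bot.get_state();print(r,s["t"],s["tcp_pos"],s["contact_force"])
a=imaging.capture("top"); b=imaging.capture("scene")
cv2.imwrite("pics/m4c.png",np.hstack([cv2.resize(a[205:305,180:300],(400,333)),cv2.resize(b[195:295,200:320],(400,333))]))
```

```text
[187.9673844  265.48074394] [226.79887955 223.36956704]
False 12.475 [488.57805336 157.61926572  78.59229445] [ 0.27307976 -1.04878656  0.25835517]
```

View pics/m4c.png

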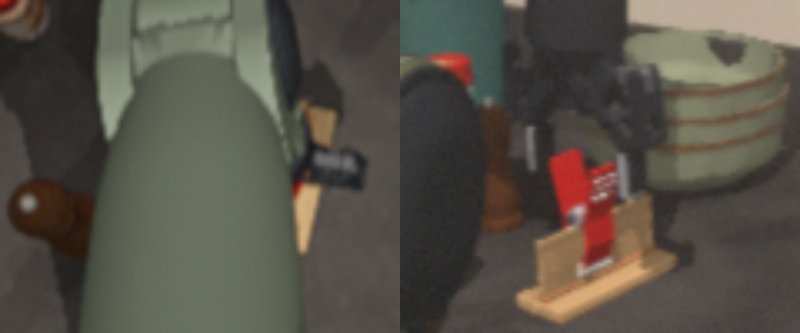

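Run:
```python
from h import *
for z in(85,105):
  for off in(-42,42):
    u=np.array([.179,.984,0])*off; print(z,off,proj("scene",np.array([488,157.5,z])+u))
for off in(-19,19):print("handle",proj("scene",np.array([488,157.5,105])+np.array([.179,.984,0])*off))
```

```text
85 -42 [268.71410881 256.08853822]
85 42 [244.48645017 248.65199304]
105 -42 [268.35558674 248.67092793]
105 42 [244.00496688 241.45167161]
handle [261.51478341 246.64282709]
handle [250.50179039 243.37779236]
```

The fingers straddle the handles. In the full scene frame the pads are at about (240,240) and (268,247), with the handles at (250,241) and (261,245), centred within 1 px of prediction. Squeezing.

Run:
```python
from h import *
from bench import bot
import cv2
bot.grip(0.0,40)
bot.dwell(0.3)
s=bot.get_state();print(s["t"],s["opening"],s["tcp_pos"],s["contact_force"],s["wrist_torque"])
a=imaging.capture("top"); b=imaging.capture("scene")
cv2.imwrite("pics/m5c.png",np.hstack([cv2.resize(a[205:305,180:300],(400,333)),cv2.resize(b[195:295,200:320],(400,333))]))
```

```text
13.4583 0.2743722446567978 [489.45466752 158.12938797  79.58575303] [-1.89238282  0.5439923  10.26496276] [0.17122143 0.21096392 0.0181805 ]
```

View pics/m5c.png

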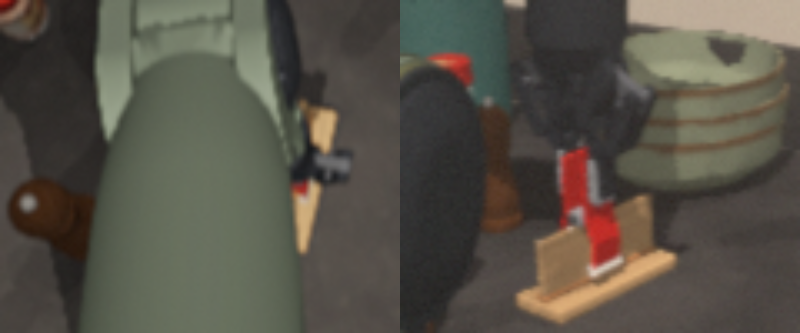

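The handles are parallel, the jaws are open off the plate, and the opening of 0.274 (about 23–25 mm) means it is at the stop. Lifting.

Run:
```python
from h import *
from bench import bot
import cv2
bot.movel([488,157.5,132],max_speed=40)
s=bot.get_state();print(s["t"],s["opening"],s["tcp_pos"],s["contact_force"],s["wrist_torque"])
bot.movel([488,157.5,225],max_speed=120)
s=bot.get_state();print(s["t"],s["opening"],s["tcp_pos"],s["contact_force"],s["wrist_torque"])
bot.movel([506,-181,225],rot=[np.pi,0,3.127],max_speed=130)
s=bot.get_state();print(s["t"],s["opening"],s["tcp_pos"],s["orientation"],s["contact_force"])
a=imaging.capture("top"); b=imaging.capture("scene")
cv2.imwrite("pics/m6.png",a);cv2.imwrite("pics/m6s.png",b)
cv2.imwrite("pics/m6c.png",np.hstack([cv2.resize(a[200:300,340:440],(400,400)),cv2.resize(b[190:330,325:465],(400,400))]))
```

```text
15.0583 0.2774437669097312 [487.76698374 157.46955117 131.70174145] [-0.06273055  0.40405064 -1.20119618] [-0.0461386   0.00463494 -0.05082418]
15.9833 0.27557302740041745 [487.46546474 157.4007808  224.26763107] [-0.2522997  -0.22095882 -0.5807692 ] [ 0.04657439  0.01583171 -0.06580757]
18.7417 0.27028941720997895 [ 505.9934765  -180.58307873  225.00661131] [ 3.14143549e+00 -5.73412855e-05  3.12762465e+00] [ 0.52181161 -0.03249403 -1.47267023]
```

View pics/m6c.png

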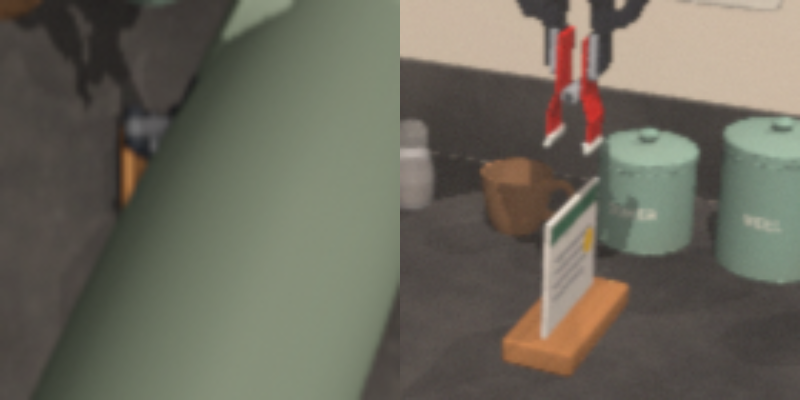

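View pics/m6.png

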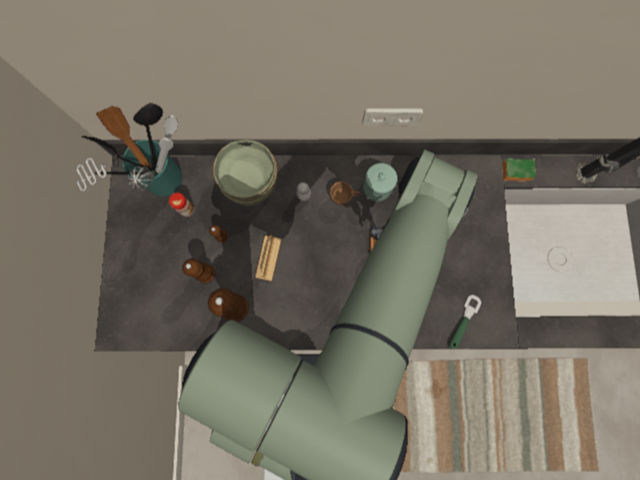

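```bash
python3 - <<'E'
from h import *
np.set_printoptions(precision=1,suppress=True)
for x in(451,506,561): print("card",proj("scene",(x,-181,120)))
for x in (489,506,523):
  for y in(-168,-194): print("jaw",x,y,proj("scene",(x,y,170)))
print("coil",proj("scene",(491,-181,214)))
for x in (489,506,523):
  for y in(-168,-194): print("jaw end",x,y,proj("scene",(x,y,100)))
E
python3 - <<'E'
import cv2,numpy as np
b=cv2.imread("pics/m6s.png")
cv2.imwrite("pics/m6d.png",cv2.resize(b[190:290,340:440],(800,800)[:2],interpolation=cv2.INTER_CUBIC)[:600])
E
```

```text
card [376.9 269. ]
card [385.5 260. ]
card [393.4 251.6]
jaw 489 -168 [378.2 241.1]
jaw 489 -194 [389.3 242.9]
jaw 506 -168 [380.9 238.6]
jaw 506 -194 [391.9 240.4]
jaw 523 -168 [383.5 236.1]
jaw 523 -194 [394.4 237.9]
coil [384.8 222.9]
jaw end 489 -168 [377.2 269.7]
jaw end 489 -194 [388.  271.8]
jaw end 506 -168 [379.8 267. ]
jaw end 506 -194 [390.5 269. ]
jaw end 523 -168 [382.3 264.3]
jaw end 523 -194 [393.  266.2]
```

View pics/m6d.png

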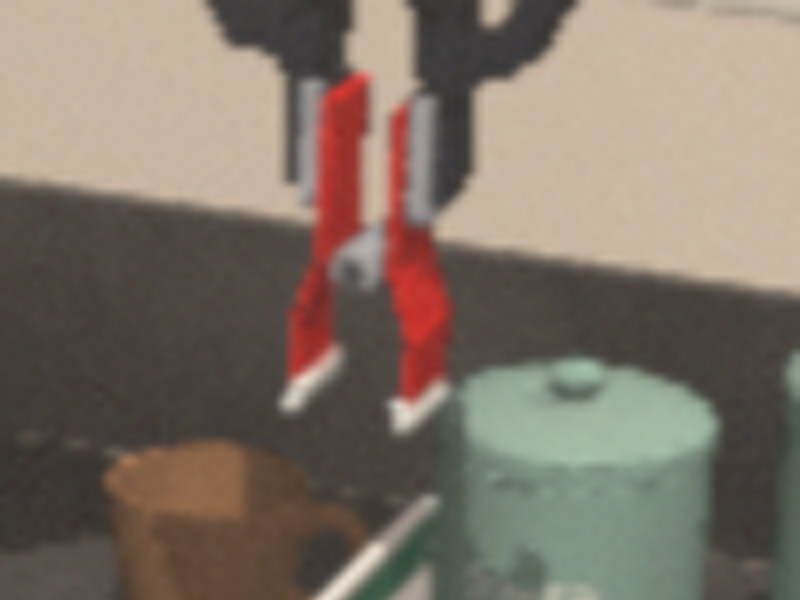

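The scene view shows the coil at (384,223.5) and the near jaw lips at (376.5,240) and (390,243). The card's top edge runs from about (376,267) to (394,252). All are within about 1 px (2 mm) of prediction, so the jaws bracket the card. Descending gently.

Run:
```python
from h import *
from bench import bot
import cv2
bot.movel([506,-181,185],max_speed=80)
r=bot.movel([506,-181,155],max_speed=25,threshold=4)
bot.dwell(0.5)
s=bot.get_state();print(r,s["t"],s["opening"],s["tcp_pos"],s["contact_force"])
a=imaging.capture("top"); b=imaging.capture("scene")
cv2.imwrite("pics/m7.png",a)
cv2.imwrite("pics/m7d.png",cv2.resize(b[210:310,340:440],(600,600),interpolation=cv2.INTER_CUBIC))
```

```text
False 21.3417 0.2733204244618586 [ 505.99301517 -181.00013566  155.00945006] [-1.17260947 -0.04865219 -1.0747403 ]
```

View pics/m7d.png

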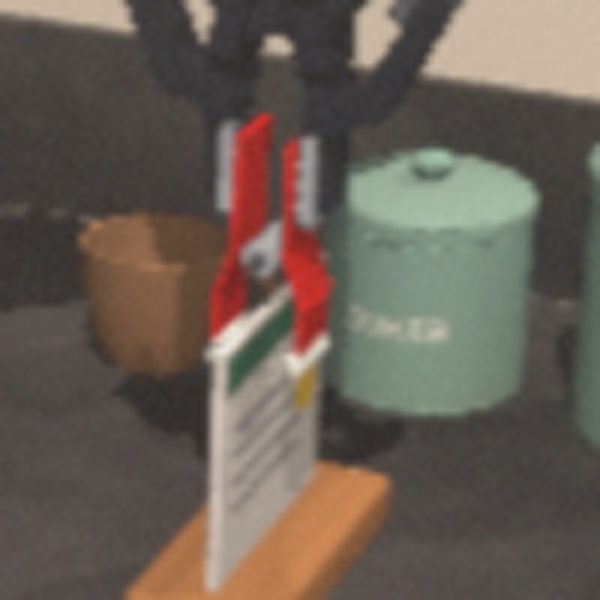

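View pics/m7.png

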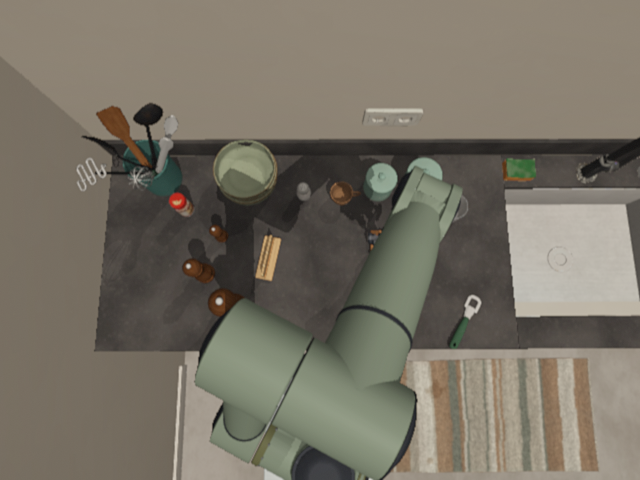

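The near jaw lip, at (308,352) in the crop, is in front of the card. The other is behind it at (215,345), and the coil sits above the edge at (262,258). The mill stands at (198,268) in the top view, and the salt, cup and jar are unmoved. Handing in.

Run:
```python
from bench import bot
s=bot.get_state();print(s["t"],s["opening"],s["contact_force"],abs(s["joint_velocities"]).max())
bot.sign_off()
```

```text
21.4417 0.2725256453006549 [-0.19983973  0.27832612 -1.63236425] 0.0017841102388691603
the job is handed in; nothing more can be done
```

I moved the middle-sized pepper mill to about (450, 350) mm and stood it upright, about 200 mm from the rail. Then I squeezed the clip to its stop, lifted it off the rail, and brought it down over the middle of the card's top edge. I handed the job in at 21.4 s, still holding it; no verdict was reported.

**Clip:** The grip opening was 0.273 (about 23–25 mm, at the stop), the arm was still, and the only load on the tool was about the clip's own weight, so no sign of contact. The scene view shows one jaw either side of the card, about 1 mm off centre by pixel estimate. I worked out the depth, about 20 mm, from the arm's position rather than measuring it in the image.

**Mill and bystanders:** The top view shows the mill upright. The salt shaker, cup and spice jar are where they started. The tumbler was partly hidden under the arm in the last picture, but nothing went near it.

No check failed or disagreed beyond about 1 pixel (2 mm).

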